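# Load the leaning feed tube of a ring sander

## Task

Load the sander's leaning feed tube with the three small wooden rings so that they lie flat on one another in a single column: the two thinner ones first, the thick one last on top, all pushed fully home against the bottom of the tube. The rings fit snugly and may catch on the way down, so press them home; leave the wider ring and everything else on the bench where it is.

Things in the scene. Friction and masses are not known exactly. Their poses are not given: they have to be found in the camera images.
- tube: open steel feed tube fixed on the sander, leaning 32 degrees from vertical, mouth up and roughly towards the robot. Origin: centre of its flat inner floor, 75 mm above the bench. z: along the tube's axis, out of the mouth; y is level. Bore 62.6 mm, outer diameter 74 mm, 56 mm deep from rim to inner floor. The full column is 70 mm long: the thick ring ends 14 mm proud of the rim.
- tube_mouth (a point): centre of the feed tube's mouth, in the plane of its rim, 56 mm along the tube's z from the inner floor; same axes as the tube. The topmost 5 mm of the bore flare out as a lead-in, 4 mm wider all round at the rim. 122 mm above the bench.
- sander: fixed bench machine that carries the tube. Origin: on the bench, 75 mm below the tube's inner floor; x points away from the mouth. Base plate from x = -60 to 190 mm, 130 mm wide; housing from x = 68 to 183 mm, 120 mm wide, 119 mm high, with a motor barrel on it up to 161 mm.
- thin_a_mid (a point): one of two alike rings: loose turned ring of plain pale wood, outer diameter 60 mm, round hole 26 mm, 20 mm thick, 30 to 65 g, lying flat on the bench; this point is its centre (on its axis, 10 mm above either flat face), z is the ring's axis. Reads as missing while held.
- thin_b_mid (a point): the other of two alike rings: loose turned ring of plain pale wood, outer diameter 60 mm, round hole 26 mm, 20 mm thick, 30 to 65 g, lying flat on the bench; this point is its centre (on its axis, 10 mm above either flat face), z is the ring's axis. Reads as missing while held.
- thick_mid (a point): the thick ring: loose turned ring of plain pale wood, outer diameter 60 mm, round hole 26 mm, 30 mm thick, 45 to 100 g, lying flat on the bench; this point is its centre (on its axis, 15 mm above either flat face), z is the ring's axis. Reads as missing while held.
- wide_ring: bystander: a wider ring of the same wood, outer diameter 74 mm, hole 48 mm, 16 mm thick, that does not fit the tube. Origin: centre of its underside.
- mallet: bystander: wooden mallet lying on the bench, head 60 by 100 by 52 mm and 200 mm handle along its -x. Origin: underside, where handle and head meet.
- bucket: bystander: small staved bucket, 164 mm across, 110 mm high. Origin: centre of its underside.
- glue: bystander: white bottle, 60 mm across, 130 mm high. Origin: centre of its underside.
- can: bystander: plain metal can, 74 mm across, 85 mm high. Origin: centre of its underside.
- brush: bystander: brush lying on the bench. Origin: underside.
There are look-alikes about, which are no part of the job. What is shaped like the part that bears thick_mid but purple is not meant. What is shaped like the part that bears thin_a_mid but blue is not meant.

How it is judged (in metres and radians):
At the end, for the whole second after the job is handed in: All three rings lie in the feed tube in one column and at rest: the two thin rings (in either order) at the bottom and the thick ring on top, each within 3 mm of its fully home height, within 4 mm of the tube's axis in x and in y, and within about 5 degrees of square to it ((((z of thin_a_mid in the frame of tube between 0.007 and 0.013 m and x of thin_a_mid in the frame of tube between -0.004 and 0.004 m and y of thin_a_mid in the frame of tube between -0.004 and 0.004 m and angle between the z axis of thin_a_mid and the z axis of tube, either way round below 0.09 rad) and (z of thin_b_mid in the frame of tube between 0.027 and 0.033 m and x of thin_b_mid in the frame of tube between -0.004 and 0.004 m and y of thin_b_mid in the frame of tube between -0.004 and 0.004 m and angle between the z axis of thin_b_mid and the z axis of tube, either way round below 0.09 rad)) or ((z of thin_b_mid in the frame of tube between 0.007 and 0.013 m and x of thin_b_mid in the frame of tube between -0.004 and 0.004 m and y of thin_b_mid in the frame of tube between -0.004 and 0.004 m and angle between the z axis of thin_b_mid and the z axis of tube, either way round below 0.09 rad) and (z of thin_a_mid in the frame of tube between 0.027 and 0.033 m and x of thin_a_mid in the frame of tube between -0.004 and 0.004 m and y of thin_a_mid in the frame of tube between -0.004 and 0.004 m and angle between the z axis of thin_a_mid and the z axis of tube, either way round below 0.09 rad))) and z of thick_mid in the frame of tube between 0.052 and 0.058 m and x of thick_mid in the frame of tube between -0.004 and 0.004 m and y of thick_mid in the frame of tube between -0.004 and 0.004 m and angle between the z axis of thick_mid and the z axis of tube, either way round below 0.09 rad and linear speed of each of thin_a, thin_b, thick below 0.02 m/s); the robot touches nothing.
It fails at once if a bystander on the bench is shifted by more than 30 mm (distance of any of wide_ring, mallet, bucket, glue, can, brush from where it was at the start of the episode above 0.03 m).
It also fails if it takes over 72 s, if anything falls off the work surface, if the arm or the gripper's body presses on something with over 40 N, if the wrist force passes 120 N, or if a joint passes its speed limit or range.

## Robot

A 7-joint arm with a two-finger parallel gripper is mounted at the origin on the work surface. World frame = base frame: x ahead of the robot, y to its left, z up, the work surface at z = 0. Lengths are in m, angles in degrees, forces in N, time in s.
With the tool pointing down it reaches from about 0.425 to 0.925 m from the base axis. Payload 6.8 kg.
Tool frame: the origin (TCP) lies at the very end of the fingers, on their centre line; the grasp point (between the pads) lies 19 mm behind it; x points along the fingers, z is the direction in which the jaws open and shut, and the axes are right-handed (so a half turn about x gives the same grasp; the last joint's range is limited). The gripper opens to 85 mm and grips with 20 to 120 N. Pads are 22 mm wide; open, the fingers measure 114 mm over their backs; the gripper's body (76 mm by 85 mm) begins 54 mm behind the grasp point. The pads swing forward as they close: fully open they stand 13 mm farther back than shut.
Start: joints at [68.291, 27.33, 1.283, 89.118, -0.659, 63.558, -4.761], TCP at [0.181, -0.65, 0.231] pointing down, gripper open.
Joint ranges: [-169.35, 169.35], [-19.33, 120.38], [-80.79, 83.38], [13.8, 139.57], [-78.32, 258.32], [9.67, 109.79], [-169.56, 169.56]. Speed limits (degrees/s): [136.94, 136.94, 180, 180, 180, 180, 180].

## Interface

Orientations are given as [roll, pitch, yaw] about the fixed x, y, z axes, in that order (R = Rz(yaw) Ry(pitch) Rx(roll)).
In Python, from station import r gives the robot as it stands.
- The arm moves only by the shell command python3 -m pendant 'ROWS'. ROWS is JSON, a list that holds one entry, the list of rows, each a list of 5 numbers: the finger opening in mm, from 0 to 85.4, then the shift along the world's x, y, z scaled (see below), then the turn about the world's z scaled (see below). In form: [[[gripper, tx, ty, tz, yaw], ...]]. A call has 1 to 8 rows; each row is the pose to reach, as a shift and turn from the pose commanded when the call began, turning the shorter way round; what a row does not reach only later rows make up. The controller multiplies each number of a shift by 30 cm and each number of a turn by 180 degrees. A row lasts 1/10 s, in which the tool goes at most 50 mm and 8.59 degrees, less where a joint would pass 70% of its speed; a pose out of reach is approached as far as the arm can. A call with a number of a shift or a turn outside -1 to 1 is refused whole. A call with a gripper value outside its range is refused whole. The fingers move at their own pace and stop on an object; the grip force is fixed at half the most. Time passes only in rows, so rows that repeat a pose let the fingers close. It gives the time, the measured TCP pose, the force and the opening at its end, in the units of the state.
- r.sense(): the state, without advancing time (a new reading comes with each control period).
- r.grab_frame(name): name is "scene" or "side" or "wrist"; returns the picture (384x512x3 uint8, blue, green, red); there is no depth.
- r.camera_info(name): a dict with "vertical_fov" (degrees; the focal length in pixels is half the picture's height over the tangent of half this angle, whatever the lens; pixels are square), "cx", "cy" (the principal point, pixels), "dist_coeffs" ([k1, k2, p1, p2, k3] as OpenCV has them; the pictures are not rectified), "world_from_camera" (4x4, takes a point from camera to world coordinates); the wrist camera has in their place "mount" (4x4, takes a point from camera to tool coordinates, whose origin is the TCP and whose axes are the tool frame's). Camera axes: x right, y up, looking along -z (the intrinsics and any distortion apply to the point x, -y, -z); pixel columns grow to the right and rows downward; lengths in m; the calibration is good to about 2 mm. A picture is of the moment at which its call begins: read the wrist's pose just before it. camera_info takes no time and is no camera call.
- r.hand_in(): hands the job in, once; it reports no verdict.
The state is a dict: "clock": time; "qpos": joint angles; "qd": joint speeds; "tau": joint torques, N m; "tool_pos": TCP position; "tool_rot": TCP orientation; "wrist_force": force on the tool from outside, world axes, zero at the start; "moment": the same for the moment, N m; "finger_gap": finger opening in m.
Only numpy, scipy, OpenCV 4.12 (cv2) and the standard library are available. Lean on these libraries where they do the work, as an engineer would, in place of code of your own. Each camera call takes 0.05 s, during which the arm holds its last target. There are 200 camera calls.

## Working session

There is one attempt and no reset: what is moved stays moved. The work goes in short steps, Python scripts to look and compute and a shell command to move; the robot and the scene stay as the last step left them, time stands still between calls to the robot, and variables do not carry over. Pictures are saved under pics/ and viewed, about 8 in all and at most 12, crops included, and the job is handed in when it is done.

```bash
mkdir -p pics; ls; python3 - <<'E'
from station import r
import cv2,numpy as np
s=r.sense(); print({k:np.round(v,3).tolist() for k,v in s.items()})
for n in("scene","side"):
    im=r.grab_frame(n); cv2.imwrite(f"pics/{n}0.png",im)
    i=r.camera_info(n); print(n,{k:np.round(v,3).tolist() for k,v in i.items()})
i=r.camera_info("wrist"); print({k:np.round(v,3).tolist() for k,v in i.items()})
E
```

```text
pics
{'clock': 0.0, 'qpos': [68.293, 27.375, 1.279, 89.178, -0.658, 63.556, -4.758], 'qd': [0.14, -0.115, -0.017, -0.051, 0.019, 0.002, 0.031], 'tau': [-0.0, -59.646, 1.607, -28.12, 0.012, 0.009, 0.0], 'tool_pos': [0.18, -0.65, 0.23], 'tool_rot': [-175.697, 89.898, 109.822], 'wrist_force': [0.843, 0.09, -0.373], 'moment': [-0.036, 0.021, -0.016], 'finger_gap': 0.086}
scene {'vertical_fov': 57.004, 'cx': 265.267, 'cy': 188.237, 'dist_coeffs': [-0.078, 0.0, 0.0, 0.0, 0.0], 'world_from_camera': [[0.733, -0.546, 0.405, 0.929], [0.68, 0.575, -0.455, -0.419], [0.015, 0.609, 0.793, 0.892], [0.0, 0.0, 0.0, 1.0]]}
side {'vertical_fov': 42.71, 'cx': 249.207, 'cy': 193.033, 'dist_coeffs': [0.032, 0.0, 0.0, 0.0, 0.0], 'world_from_camera': [[-0.973, 0.119, -0.196, 0.261], [-0.228, -0.568, 0.791, 1.124], [-0.017, 0.814, 0.58, 0.908], [0.0, 0.0, 0.0, 1.0]]}
{'vertical_fov': 67.544, 'cx': 252.653, 'cy': 186.382, 'dist_coeffs': [-0.007, 0.0, 0.0, 0.0, 0.0], 'mount': [[0.001, 0.326, -0.945, -0.142], [0.001, 0.945, 0.326, 0.085], [1.0, -0.001, 0.0, -0.001], [0.0, 0.0, 0.0, 1.0]]}
```

View pics/scene0.png

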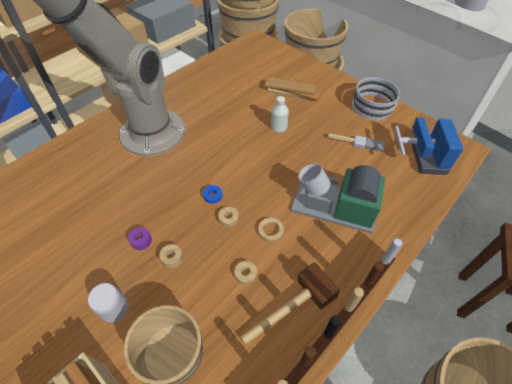

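View pics/side0.png

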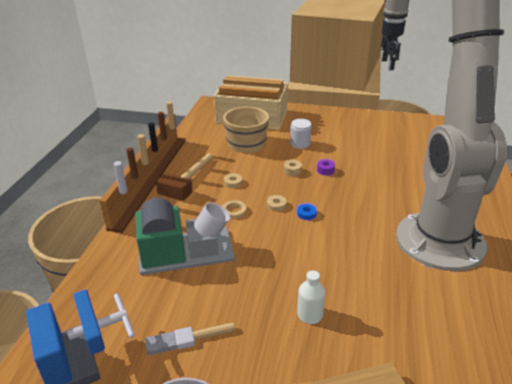

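```bash
cat > h.py <<'E'
import cv2,numpy as np
from scipy.spatial.transform import Rotation as Ro
from station import r
def cam(n,s=None):
    i=r.camera_info(n); f=192/np.tan(np.radians(i["vertical_fov"]/2))
    K=np.array([[f,0,i["cx"]],[0,f,i["cy"]],[0,0,1]]); d=np.array(i["dist_coeffs"],float)
    if n=="wrist":
        T=np.eye(4); T[:3,:3]=Ro.from_euler("xyz",s["tool_rot"],degrees=True).as_matrix(); T[:3,3]=s["tool_pos"]
        W=T@np.array(i["mount"])
    else: W=np.array(i["world_from_camera"])
    return K,d,W
def ray(c,px):
    K,d,W=c; u=cv2.undistortPoints(np.float64(px).reshape(-1,1,2),K,d).reshape(-1,2)
    v=np.c_[u[:,0],-u[:,1],-np.ones(len(u))]@W[:3,:3].T
    return W[:3,3],v/np.linalg.norm(v,axis=1)[:,None]
def plane(c,px,z):
    o,v=ray(c,px); return o+v*((z-o[2])/v[:,2])[:,None]
def proj(c,P):
    K,d,W=c; p=(np.atleast_2d(P)-W[:3,3])@W[:3,:3]; p=p*[1,-1,-1]
    return cv2.projectPoints(p,np.zeros(3),np.zeros(3),K,d)[0].reshape(-1,2)
def tri(c1,p1,c2,p2):
    o1,v1=ray(c1,p1);o2,v2=ray(c2,p2)
    A=sum(np.eye(3)-np.outer(v,v) for v in(v1[0],v2[0]))
    b=(np.eye(3)-np.outer(v1[0],v1[0]))@o1+(np.eye(3)-np.outer(v2[0],v2[0]))@o2
    return np.linalg.solve(A,b)
E
python3 - <<'E'
from h import *
S=cv2.imread("pics/scene0.png");D=cv2.imread("pics/side0.png");cs=cam("scene");cd=cam("side")
def segs(im,seeds):
    h=cv2.cvtColor(im,cv2.COLOR_BGR2LAB).astype(int)
    out=[]
    for x,y in seeds:
        w=im[y-26:y+26,x-26:x+26].astype(int)
        bg=np.median(w.reshape(-1,3),0); hv=cv2.cvtColor(im[y-26:y+26,x-26:x+26],cv2.COLOR_BGR2HSV)
        m=((hv[...,1]<135)&(hv[...,2]>110)).astype(np.uint8)
        cn=max(cv2.findContours(m,cv2.RETR_EXTERNAL,cv2.CHAIN_APPROX_NONE)[0],key=lambda c:cv2.contourArea(c) if cv2.pointPolygonTest(cv2.convexHull(c),(26,26),False)>=0 else 0)
        h=cv2.convexHull(cn);M=cv2.moments(h);out.append((np.array([M['m10'],M['m01']])/M['m00']+[x-26,y-26],M['m00'],cn.shape))
    return out
a=segs(S,[(171,255),(228,216),(245,271),(270,229)]);b=segs(D,[(293,168),(277,203),(233,181),(234,210)])
for p,q in zip(a,b): print(p[0].round(1),p[1],q[0].round(1),q[1],tri(cs,p[0],cd,q[0]).round(4), plane(cs,p[0],.01).round(4),plane(cd,q[0],.01).round(4))
A=cv2.resize(S[180:290,125:295],None,fx=4,fy=4,interpolation=cv2.INTER_CUBIC)
B=np.hstack([cv2.resize(S[155:235,285:390],None,fx=3.2,fy=3.2),cv2.resize(D[190:275,130:240],None,fx=3.0,fy=3.0)[:256]])
A=A[:,:666] if A.shape[1]>666 else A
w=max(A.shape[1],B.shape[1]);o=np.vstack([np.pad(x,((0,0),(0,w-x.shape[1]),(0,0))) for x in(cv2.resize(A,None,fx=.75,fy=.75),B)])
print(o.shape);cv2.imwrite("pics/crop1.png",o)
E
```

```text
[170.8 255.7] 480.0 [292.1 167.4] 258.5 [ 0.4534 -0.2647  0.0182] [[ 0.4486 -0.2634  0.01  ]] [[ 0.4553 -0.2772  0.01  ]]
[227.9 216.1] 357.5 [276.2 202.7] 269.5 [ 0.4703 -0.066   0.0121] [[ 0.4688 -0.0652  0.01  ]] [[ 0.4711 -0.0684  0.01  ]]
[245.3 272.1] 458.0 [232.5 180. ] 225.5 [ 0.6327 -0.1573  0.0131] [[ 0.6314 -0.1565  0.01  ]] [[ 0.6342 -0.1616  0.01  ]]
[270.5 229.2] 532.5 [224.5 216.3] 1089.0 [ 0.6006  0.0008 -0.0054] [[ 0.5909 -0.0119  0.01  ]] [[0.6083 0.0294 0.01  ]]Traceback (most recent call last):
  File "<stdin>", line 16, in <module>
    return _nx.concatenate(arrs, 1, dtype=dtype, casting=casting)
           ~~~~~~~~~~~~~~~^^^^^^^^^^^^^^^^^^^^^^^^^^^^^^^^^^^^^^^
ValueError: all the input array dimensions except for the concatenation axis must match exactly, but along dimension 0, the array at index 0 has size 256 and the array at index 1 has size 255
```

```bash
python3 - <<'E'
import cv2,numpy as np
S=cv2.imread("pics/scene0.png");D=cv2.imread("pics/side0.png")
A=cv2.resize(S[180:290,125:295],(800,518),interpolation=cv2.INTER_CUBIC)[:,:]
A=cv2.resize(A,(463,300))
B=np.hstack([cv2.resize(S[155:235,285:365],(300,300),interpolation=cv2.INTER_CUBIC),cv2.resize(D[190:270,165:245],(300,300),interpolation=cv2.INTER_CUBIC)])
o=np.vstack([np.pad(A,((0,0),(0,137),(0,0))),B]);cv2.imwrite("pics/crop1.png",o)
E
```

```text
(no output)
```

View pics/crop1.png

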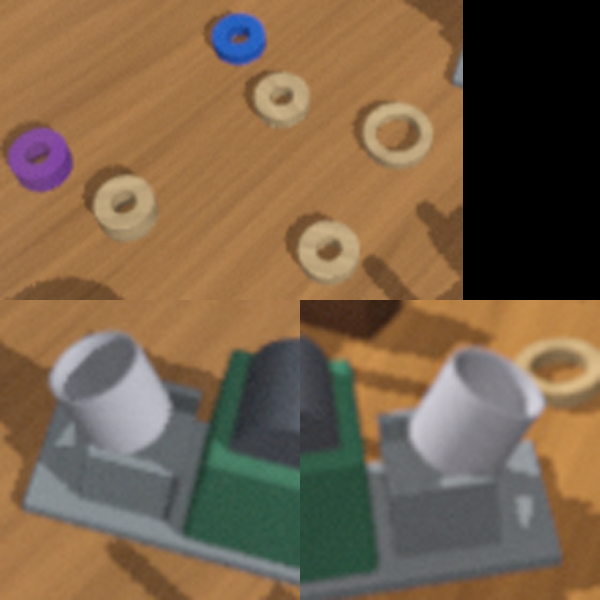

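```bash
python3 - <<'E'
from h import *
cs=cam("scene");cd=cam("side")
a=plane(cs,[[291.7,210.5],[374,230]],.005);b=plane(cd,[[233.8,260],[141,271]],.005)
for e in(a,b): d=e[1]-e[0]; print(e.round(3).tolist(),np.degrees(np.arctan2(d[1],d[0])))
m=tri(cs,[311.1,173.7],cd,[219.7,212.7]);print("mouth",m, plane(cs,[311.1,173.7],.122),plane(cd,[219.7,212.7],.122))
for c,p in((cs,[212,194]),(cd,[307,211]),(cs,[140,238])):print(plane(c,p,.01))
E
```

```text
[[0.591, 0.083, 0.005], [0.813, 0.197, 0.005]] 27.170351184980536
[[0.535, 0.2, 0.005], [0.761, 0.29, 0.005]] 21.83884143791176
mouth [0.58775953 0.15221909 0.11832343] [[0.59481916 0.15125565 0.122     ]] [[0.58131776 0.15377833 0.122     ]]
[[ 0.37360357 -0.04297679  0.01      ]]
[[ 0.37342373 -0.04641218  0.01      ]]
[[ 0.3406834  -0.28980503  0.01      ]]
```

```bash
python3 -m pendant '[[[85,0.74,0.82,0,0.055],[85,0.74,0.82,0,0.055],[85,0.74,0.82,0,0.055],[85,0.74,0.82,0,0.055],[85,0.74,0.82,0,0.055],[85,0.74,0.82,0,0.055],[85,0.74,0.82,0,0.055],[85,0.74,0.82,0,0.055]]]'; python3 -m pendant '[[[85,0.74,0.82,0,0],[85,0.74,0.82,0,0],[85,0.74,0.82,0,0],[85,0.74,0.82,0,0],[85,0.74,0.82,0,0],[85,0.74,0.82,0,0],[85,0.74,0.82,0,0],[85,0.74,0.82,0,0]]]'
cat > w.py <<'E'
import sys
from h import *
s=r.sense();im=r.grab_frame("wrist");cv2.imwrite(f"pics/{sys.argv[1]}.png",im)
R=Ro.from_euler("xyz",s["tool_rot"],degrees=True).as_matrix()
np.save(f"pics/{sys.argv[1]}.npy",np.r_[s["tool_pos"],s["tool_rot"]])
print(s["clock"],np.round(s["tool_pos"],4),"jaw",np.degrees(np.arctan2(R[1,2],R[0,2])).round(2),"down",R[:,0].round(3),np.round(s["wrist_force"],1),s["finger_gap"])
E
python3 w.py w1
```

```text
clock: 0.9
tool_pos: [0.4069, -0.3992, 0.2312]
tool_rot: [120.0, 89.8, 55.9]
wrist_force: [-0.6, -0.7, 0.0]
finger_gap: 0.0847
clock: 1.7
tool_pos: [0.6271, -0.153, 0.2307]
tool_rot: [140.1, 89.8, 76.0]
wrist_force: [-0.2, 0.3, -0.6]
finger_gap: 0.085
1.7 [ 0.6271 -0.153   0.2307] jaw -64.17 down [ 0.001  0.003 -1.   ] [-0.2  0.3 -0.6] 0.0850065280280375
```

View pics/w1.png

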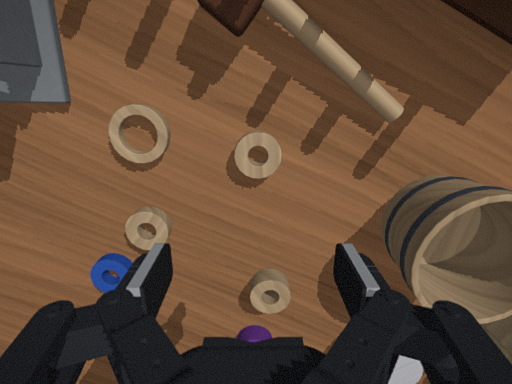

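```bash
cat > ring.py <<'E'
from h import *
def ring(name,seed,mid):
    im=cv2.imread(f"pics/{name}.png");p=np.load(f"pics/{name}.npy");c=cam("wrist",dict(tool_pos=p[:3],tool_rot=p[3:]))
    hv=cv2.cvtColor(cv2.GaussianBlur(im,(3,3),0),cv2.COLOR_BGR2HSV)
    m=((hv[...,1]<122)&(hv[...,2]>110)&(hv[...,0]<30)).astype(np.uint8)
    m=cv2.morphologyEx(m,cv2.MORPH_OPEN,np.ones((3,3)))
    cn=min(cv2.findContours(m,cv2.RETR_EXTERNAL,cv2.CHAIN_APPROX_NONE)[0],key=lambda k:abs(cv2.pointPolygonTest(k,seed,True)) if cv2.contourArea(k)>500 else 1e9)
    h=cv2.convexHull(cn);M=cv2.moments(h);q=np.array([M['m10'],M['m01']])/M['m00']
    return q.round(1),cv2.boundingRect(h),plane(c,[q],mid)[0].round(4)
E
python3 - <<'E'
from ring import *
for s,m in(((258,155),.01),((147,228),.01),((270,292),.015)):print(ring("w1",s,m))
E
```

```text
(array([257.7, 154.1]), (234, 130, 49, 49), array([ 0.6332, -0.1553,  0.01  ]))
(array([148. , 227.5]), (125, 206, 47, 45), array([ 0.4711, -0.0627,  0.01  ]))
(array([270.9, 291.8]), (250, 268, 41, 46), array([ 0.453 , -0.2661,  0.015 ]))
```

```bash
python3 -m pendant '[[[85,0.02,-0.007,-0.5,0],[85,0.02,-0.007,-0.5,0],[85,0.02,-0.007,-0.5,0],[85,0.02,-0.007,-0.6,0],[85,0.02,-0.007,-0.68,0],[85,0.02,-0.007,-0.75,0],[85,0.02,-0.007,-0.75,0],[85,0.02,-0.007,-0.75,0]]]'; python3 - <<'E'
from station import r;s=r.sense();print(s["tool_pos"],s["wrist_force"])
E
```

```text
clock: 2.55
tool_pos: [0.6298, -0.1625, 0.0064]
tool_rot: [-75.2, 89.9, -139.9]
wrist_force: [0.2, -0.2, 0.4]
finger_gap: 0.0849
[ 0.62975005 -0.16245315  0.00640918] [ 0.18780526 -0.22291963  0.37902816]
```

```bash
python3 -m pendant '[[[85,0.01,0.02,0,0],[85,0.01,0.02,0,0],[85,0.01,0.02,0,0]]]'; python3 -m pendant '[[[40,0,0,0,0],[40,0,0,0,0],[40,0,0,0,0],[40,0,0,0,0],[40,0,0,0,0],[40,0,0,0,0],[40,0,0,0,0],[40,0,0,0,0]]]'
```

```text
clock: 2.85
tool_pos: [0.6345, -0.1542, 0.0075]
tool_rot: [58.8, 89.9, -5.8]
wrist_force: [-0.1, -0.8, 0.4]
finger_gap: 0.0851
clock: 3.65
tool_pos: [0.6339, -0.1547, 0.0073]
tool_rot: [41.7, 90.0, -22.9]
wrist_force: [-1.5, 0.5, 6.8]
finger_gap: 0.0569
```

```bash
python3 -m pendant '[[[40,0,0,0,0],[40,0,0,0.1,0],[40,0,0,0.25,0],[40,0,0,0.4,0],[40,0,0,0.6,0],[40,0,0,0.6,0],[40,0,0,0.6,0],[40,0,0,0.6,0]]]';python3 w.py w2;  python3 - <<'E'
from h import *
im=r.grab_frame("side");cv2.imwrite("pics/s2.png",im);s=r.sense()
p=proj(cam("side"),s["tool_pos"])[0];print(p);x,y=p.astype(int)
a=cv2.resize(im[y-45:y+45,x-45:x+45],(384,384),interpolation=cv2.INTER_CUBIC)
cv2.imwrite("pics/w2s.png",cv2.resize(np.hstack([cv2.imread("pics/w2.png"),a]),(784,336)))
E
```

```text
clock: 4.45
tool_pos: [0.6325, -0.1545, 0.1849]
tool_rot: [-120.1, 89.9, 175.3]
wrist_force: [-0.2, -0.7, -0.6]
finger_gap: 0.0568
4.45 [ 0.6325 -0.1545  0.1849] jaw -64.59 down [-0.002  0.    -1.   ] [-0.2 -0.7 -0.6] 0.05675852147143371
[230.44793899 134.25620908]
```

View pics/w2s.png

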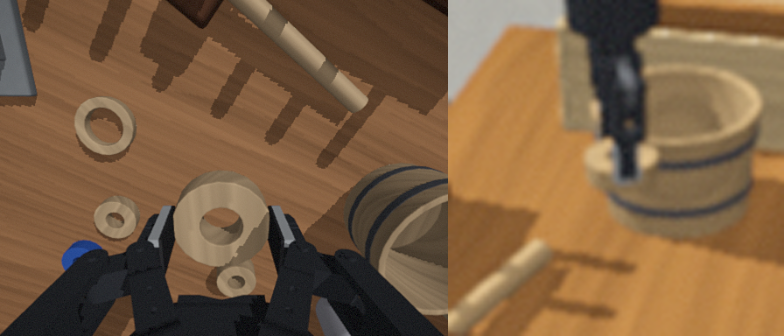

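```bash
python3 -m pendant '[[[40,-0.43,0.81,0.22,0],[40,-0.43,0.81,0.22,0],[40,-0.43,0.81,0.22,0],[40,-0.43,0.81,0.22,0],[40,-0.43,0.81,0.22,0],[40,-0.43,0.81,0.22,0],[40,-0.43,0.81,0.22,0],[40,-0.43,0.81,0.22,0]]]';python3 w.py w3;
```

```text
clock: 5.35
tool_pos: [0.5039, 0.0886, 0.2512]
tool_rot: [-93.7, 89.9, -158.1]
wrist_force: [-0.0, 0.2, -0.9]
finger_gap: 0.057
5.35 [0.5039 0.0886 0.2512] jaw -64.49 down [-0.002 -0.001 -1.   ] [-0.   0.2 -0.9] 0.05702909773346797
```

View pics/w3.png

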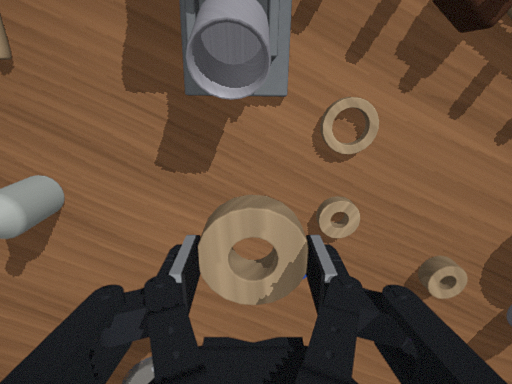

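```bash
python3 - <<'E'
import cv2
im=cv2.imread("pics/w3.png")[0:110,175:300];cv2.imwrite("pics/c3.png",cv2.resize(im,None,fx=5,fy=5,interpolation=cv2.INTER_CUBIC))
E
```

```text
(no output)
```

View pics/c3.png

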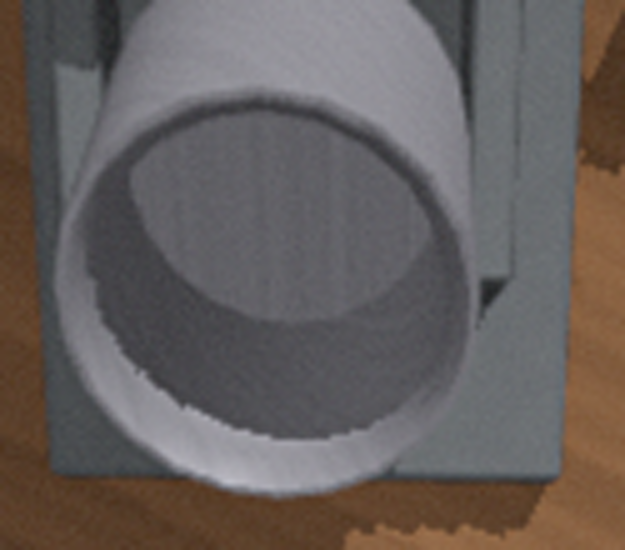

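```bash
python3 - <<'E'
from h import *
p=np.load("pics/w3.npy");c=cam("wrist",dict(tool_pos=p[:3],tool_rot=p[3:]))
P=np.array([[57,270],[475,285],[280,495],[430,425],[260,92],[105,165],[425,140]])/5+[175,0]-[.1,.1]
e=plane(c,np.array([[52,475],[557,480]])/5+[175,0],.012);d=e[0]-e[1]
psi=np.arctan2(d[1],d[0])-np.pi/2;print("front",e.round(4),np.linalg.norm(d),"psi",np.degrees(psi))
for ps in(psi,np.radians(25)):
  x=np.array([np.cos(ps),np.sin(ps),0]);n=np.array([-.53*x[0],-.53*x[1],.848]);n/=np.linalg.norm(n);y=np.cross(n,[0,0,0]) if 0 else np.array([-x[1],x[0],0]);q=np.cross(y,n)
  m=np.array([.588,.152,.122]);o,v=ray(c,P)
  for k in range(6):
    X=o+v*(((m-o)@n)/(v@n))[:,None]
    U=np.c_[(X-m)@q,(X-m)@y];A=np.c_[2*U,np.ones(len(U))];s=np.linalg.lstsq(A,(U**2).sum(1),rcond=None)[0]
    m=m+s[0]*q+s[1]*y; m=np.array([*(m-n*((m[2]-.122)/n[2]))[:2],.122])
  R=np.hypot(*(U-s[:2]).T);print("mouth",m.round(4),"radii",(R*1e3).round(1))
f=(e[0]+e[1])/2;print("mouth from plate",f+ (x*(60-29.7)/1000),m+n*-.056)
from ring import ring
print(ring("w3",(340,218),.01),ring("w3",(445,280),.015))
E
```

```text
front [[0.535  0.1993 0.012 ]
 [0.5891 0.0833 0.012 ]] 0.12804070648699006 psi 25.002330613898373
mouth [0.5902 0.1536 0.122 ] radii [37.  35.4 37.  35.4 35.4 35.3 38.5]
mouth [0.5902 0.1536 0.122 ] radii [37.  35.4 37.  35.4 35.4 35.3 38.5]
mouth from plate [0.58947979 0.15408251 0.012     ] [0.61707151 0.16611663 0.07451209]
(array([339.3, 217.5]), (319, 196, 42, 43), array([ 0.4717, -0.0665,  0.01  ])) (array([446.7, 278.4]), (428, 255, 40, 44), array([ 0.4557, -0.272 ,  0.015 ]))
```

```bash
python3 -m pendant '[[[40,0.31,0.228,0,0],[40,0.31,0.228,0,0],[40,0.31,0.228,-0.1,0],[40,0.31,0.228,-0.2,0],[40,0.31,0.228,-0.29,0],[40,0.31,0.228,-0.29,0],[40,0.31,0.228,-0.29,0]]]'
```

```text
clock: 6.1
tool_pos: [0.5978, 0.1554, 0.1646]
tool_rot: [-90.2, 89.9, -154.9]
wrist_force: [-0.2, 0.6, 0.3]
finger_gap: 0.0568
```

```bash
python3 -m pendant '[[[40,0,0,-0.03,0],[40,0,0,-0.045,0],[40,0,0,-0.06,0],[40,0,0,-0.07,0]]]'; python3 -m pendant '[[[40,0,0,-0.01,0],[40,0,0,-0.02,0],[40,0,0,-0.02,0]]]'; python3 - <<'E'
from h import *
im=r.grab_frame("side");cv2.imwrite("pics/s4.png",im);s=r.sense()
x,y=proj(cam("side"),s["tool_pos"])[0].astype(int)
i2=r.grab_frame("scene");X,Y=proj(cam("scene"),s["tool_pos"])[0].astype(int)
f=lambda a,x,y:cv2.resize(a[max(y-35,0):y+35,x-35:x+35],(390,390),interpolation=cv2.INTER_CUBIC)
cv2.imwrite("pics/s4c.png",np.hstack([f(im,x,y),f(i2,X,Y)]))
E
```

```text
clock: 6.5
tool_pos: [0.5972, 0.1565, 0.1458]
tool_rot: [-47.4, 89.9, -112.0]
wrist_force: [-10.4, -5.7, 21.5]
finger_gap: 0.0567
clock: 6.8
tool_pos: [0.5966, 0.1566, 0.1403]
tool_rot: [-62.6, 89.9, -127.2]
wrist_force: [-10.0, -3.4, 15.9]
finger_gap: 0.0572
```

View pics/s4c.png

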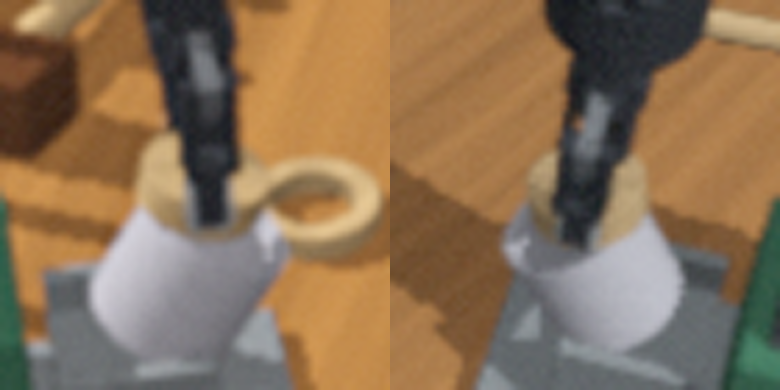

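```bash
python3 -m pendant '[[[40,0,0,-0.01,0],[40,0,0,-0.018,0],[40,0,0,-0.018,0]]]'; python3 -m pendant '[[[40,0,0,0.02,0],[40,0,0,0.02,0],[40,-0.05,-0.0235,0.02,0],[40,-0.05,-0.0235,0.02,0],[40,-0.05,-0.0235,-0.01,0],[40,-0.05,-0.0235,-0.023,0],[40,-0.05,-0.0235,-0.023,0]]]'
```

```text
clock: 7.2
tool_pos: [0.5967, 0.1566, 0.1352]
tool_rot: [-53.4, 89.9, -118.0]
wrist_force: [-11.0, -4.2, 17.8]
finger_gap: 0.057
clock: 7.9
tool_pos: [0.5823, 0.1498, 0.1247]
tool_rot: [-104.9, 89.9, -169.5]
wrist_force: [0.0, 0.6, -0.5]
finger_gap: 0.057
```

```bash
python3 -m pendant '[[[40,0.006,0.003,-0.006,0],[40,0.01,0.0045,-0.012,0],[40,0.01,0.0045,-0.012,0]]]'; python3 - <<'E'
from h import *
im=r.grab_frame("side");cv2.imwrite("pics/s5.png",im);s=r.sense()
x,y=proj(cam("side"),s["tool_pos"])[0].astype(int)
i2=r.grab_frame("scene");X,Y=proj(cam("scene"),s["tool_pos"])[0].astype(int)
f=lambda a,x,y:cv2.resize(a[max(y-35,0):y+35,x-35:x+35],(390,390),interpolation=cv2.INTER_CUBIC)
cv2.imwrite("pics/s5c.png",np.hstack([f(im,x,y),f(i2,X,Y)]))
E
```

```text
clock: 8.2
tool_pos: [0.5858, 0.1514, 0.1222]
tool_rot: [172.7, 90.0, 108.1]
wrist_force: [-0.8, 0.8, 0.5]
finger_gap: 0.0568
```

View pics/s5c.png

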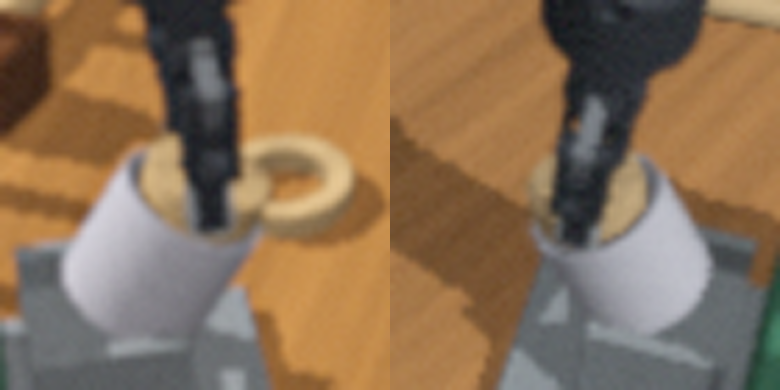

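```bash
python3 -m pendant '[[[40,0.003,0.0015,-0.006,0],[40,0.003,0.0015,-0.006,0]]]';python3 -m pendant '[[[85,0,0,0,0],[85,0,0,0,0],[85,0,0,0,0],[85,0,0,0.1,0],[85,0,0,0.2,0],[0,0,0,0.2,0],[0,0,0,0.2,0],[0,0,0,0.2,0]]]'; python3 w.py w6
```

```text
clock: 8.5
tool_pos: [0.5866, 0.1516, 0.121]
tool_rot: [28.3, 90.0, -36.3]
wrist_force: [-1.8, 1.1, 3.9]
finger_gap: 0.057
clock: 9.3
tool_pos: [0.5858, 0.1513, 0.1796]
tool_rot: [-92.6, 89.9, -157.2]
wrist_force: [-0.3, 0.2, -1.1]
finger_gap: 0.0434
9.3 [0.5858 0.1513 0.1796] jaw -64.59 down [-0.002 -0.001 -1.   ] [-0.3  0.2 -1.1] 0.04343440267014981
```

```bash
python3 -m pendant '[[[16,-0.05,-0.0235,0,0],[16,-0.05,-0.0235,-0.06,0],[16,-0.05,-0.0235,-0.12,0],[16,-0.05,-0.0235,-0.135,0],[16,-0.05,-0.0235,-0.135,0]]]'; python3 -m pendant '[[[16,0.008,0.004,-0.014,0],[16,0.016,0.0075,-0.028,0],[16,0.024,0.011,-0.042,0],[16,0.024,0.011,-0.042,0]]]'
```

```text
clock: 9.85
tool_pos: [0.5706, 0.1443, 0.1388]
tool_rot: [-101.3, 89.8, -165.9]
wrist_force: [-0.2, 0.1, -0.1]
finger_gap: 0.0162
clock: 10.25
tool_pos: [0.5789, 0.1482, 0.1271]
tool_rot: [-169.1, 90.0, 126.3]
wrist_force: [-0.1, 0.7, -0.3]
finger_gap: 0.016
```

```bash
python3 -m pendant '[[[16,0.008,0.004,-0.014,0],[16,0.016,0.0075,-0.028,0],[16,0.024,0.011,-0.042,0],[16,0.024,0.011,-0.042,0]]]'; python3 -m pendant '[[[16,0.008,0.004,-0.014,0],[16,0.016,0.0075,-0.028,0],[16,0.016,0.0075,-0.028,0]]]'
```

```text
clock: 10.65
tool_pos: [0.586, 0.1513, 0.1142]
tool_rot: [-108.9, 90.0, -173.5]
wrist_force: [-0.5, -0.4, 0.0]
finger_gap: 0.0162
clock: 10.95
tool_pos: [0.5907, 0.1535, 0.1058]
tool_rot: [-104.8, 90.0, -169.4]
wrist_force: [0.1, -0.4, -0.4]
finger_gap: 0.0159
```

```bash
python3 -m pendant '[[[16,0.008,0.004,-0.014,0],[16,0.016,0.0075,-0.028,0],[16,0.016,0.0075,-0.028,0]]]'; python3 -m pendant '[[[16,0.006,0.003,-0.01,0],[16,0.01,0.0045,-0.017,0],[16,0.01,0.0045,-0.017,0]]]'
```

```text
clock: 11.25
tool_pos: [0.5954, 0.1558, 0.0973]
tool_rot: [-110.2, 90.0, -174.8]
wrist_force: [0.7, -0.5, 1.6]
finger_gap: 0.016
clock: 11.55
tool_pos: [0.5985, 0.1571, 0.0927]
tool_rot: [-112.5, 90.0, -177.1]
wrist_force: [0.1, -0.3, -0.1]
finger_gap: 0.0162
```

```bash
python3 -m pendant '[[[16,0,0,-0.006,0],[16,0,0,-0.012,0],[16,0,0,-0.018,0],[16,0,0,-0.018,0]]]'
```

```text
clock: 11.95
tool_pos: [0.599, 0.1573, 0.0911]
tool_rot: [52.4, 89.9, -12.2]
wrist_force: [-10.3, -4.0, 26.4]
finger_gap: 0.0161
```

```bash
python3 -m pendant '[[[16,-0.02,-0.009,0.045,0],[16,-0.045,-0.02,0.09,0],[16,-0.064,-0.03,0.14,0],[16,-0.064,-0.03,0.3,0],[16,-0.064,-0.03,0.36,0],[85,-0.25,-0.35,0.36,0],[85,-0.43,-0.74,0.36,0],[85,-0.43,-0.74,0.36,0]]]';python3 -m pendant '[[[85,0,0,0,0],[85,0,0,0,0],[85,0,0,0,0],[85,0,0,0,0]]]'
```

```text
clock: 12.75
tool_pos: [0.5083, 0.014, 0.1964]
tool_rot: [55.2, 89.9, -9.3]
wrist_force: [0.5, -0.9, -0.1]
finger_gap: 0.0592
clock: 13.15
tool_pos: [0.51, 0.0169, 0.1959]
tool_rot: [113.3, 89.9, 48.9]
wrist_force: [-0.1, 0.3, -0.1]
finger_gap: 0.0853
```

```bash
python3 -m pendant '[[[85,-0.13,-0.273,0,0],[85,-0.13,-0.273,0,0],[85,-0.13,-0.273,-0.2,0],[85,-0.13,-0.273,-0.35,0],[85,-0.13,-0.273,-0.45,0],[85,-0.13,-0.273,-0.45,0],[85,-0.13,-0.273,-0.45,0]]]';python3 w.py w7; python3 - <<'E'
from ring import *
p=np.load("pics/w7.npy");c=cam("wrist",dict(tool_pos=p[:3],tool_rot=p[3:]));q=proj(c,[.471,-.065,.01])[0];print(q);print(ring("w7",tuple(map(float,q)),.01))
E
```

```text
clock: 13.85
tool_pos: [0.471, -0.0655, 0.0608]
tool_rot: [-150.8, 89.9, 144.8]
wrist_force: [0.9, 0.6, 0.2]
finger_gap: 0.085
13.85 [ 0.471  -0.0655  0.0608] jaw -64.48 down [-0.001  0.001 -1.   ] [0.9 0.6 0.2] 0.08503454785218235
[253.64727863 210.12979866]
(array([252.6, 209.5]), (210, 166, 85, 86), array([ 0.4711, -0.0641,  0.01  ]))
```

Well centred; descend, grip, lift.

```bash
python3 -m pendant '[[[85,0,0.003,-0.1,0],[85,0,0.003,-0.16,0],[85,0,0.003,-0.178,0],[85,0,0.003,-0.178,0],[85,0,0.003,-0.178,0]]]'; python3 -m pendant '[[[40,0,0,0,0],[40,0,0,0,0],[40,0,0,0,0],[40,0,0,0,0],[40,0,0,0,0],[40,0,0,0,0],[40,0,0,0,0],[40,0,0,0,0]]]';python3 -m pendant '[[[40,0,0,0.1,0],[40,0,0,0.25,0],[40,0,0,0.4,0],[40,0,0,0.52,0],[40,0.2,0.35,0.52,0],[40,0.42,0.74,0.52,0],[40,0.42,0.74,0.52,0],[40,0.42,0.74,0.52,0]]]'
```

```text
clock: 14.4
tool_pos: [0.4719, -0.0657, 0.0087]
tool_rot: [59.1, 89.8, -5.4]
wrist_force: [0.4, 0.2, -0.2]
finger_gap: 0.0849
clock: 15.2
tool_pos: [0.4713, -0.0658, 0.0089]
tool_rot: [43.2, 89.9, -21.4]
wrist_force: [-4.5, 0.8, 16.0]
finger_gap: 0.0567
clock: 16.0
tool_pos: [0.57, 0.1096, 0.1638]
tool_rot: [47.1, 90.0, -17.5]
wrist_force: [-0.0, -0.5, -0.5]
finger_gap: 0.0563
```

```bash
python3 -m pendant '[[[40,0.09,0.158,0,0],[40,0.09,0.158,0,0],[40,0.09,0.158,-0.03,0],[40,0.09,0.158,-0.04,0],[40,0.09,0.158,-0.055,0],[40,0.09,0.158,-0.07,0],[40,0.09,0.158,-0.08,0]]]';python3 -m pendant '[[[40,0,0,-0.005,0],[40,0,0,-0.011,0],[40,0,0,-0.011,0]]]'
```

```text
clock: 16.7
tool_pos: [0.5942, 0.1525, 0.1396]
tool_rot: [-74.1, 89.7, -138.9]
wrist_force: [-10.3, -3.6, 13.2]
finger_gap: 0.0569
clock: 17.0
tool_pos: [0.594, 0.1524, 0.1362]
tool_rot: [-75.1, 89.7, -139.8]
wrist_force: [-7.4, -1.8, 10.2]
finger_gap: 0.0565
```

```bash
python3 -m pendant '[[[40,0,0,-0.008,0],[40,0,0,-0.008,0]]]';python3 -m pendant '[[[40,0,0,0.02,0],[40,0,0,0.02,0],[40,-0.039,-0.008,0.02,0],[40,-0.039,-0.008,0.02,0],[40,-0.039,-0.008,-0.015,0],[40,-0.039,-0.008,-0.022,0],[40,-0.039,-0.008,-0.022,0]]]'
```

```text
clock: 17.2
tool_pos: [0.5942, 0.1525, 0.1342]
tool_rot: [-72.7, 89.7, -137.4]
wrist_force: [-9.2, -3.2, 12.5]
finger_gap: 0.0567
clock: 17.9
tool_pos: [0.5841, 0.153, 0.1258]
tool_rot: [-99.0, 89.9, -163.5]
wrist_force: [0.8, 0.3, -0.6]
finger_gap: 0.056
```

```bash
python3 -m pendant '[[[40,0.006,-0.005,0,0],[40,0.006,-0.005,-0.006,0],[40,0.006,-0.005,-0.01,0],[40,0.006,-0.005,-0.01,0]]]'; python3 - <<'E'
from h import *
im=r.grab_frame("side");s=r.sense()
x,y=proj(cam("side"),s["tool_pos"])[0].astype(int)
i2=r.grab_frame("scene");X,Y=proj(cam("scene"),s["tool_pos"])[0].astype(int)
f=lambda a,x,y:cv2.resize(a[max(y-35,0):y+35,x-35:x+35],(390,390),interpolation=cv2.INTER_CUBIC)
cv2.imwrite("pics/s8c.png",np.hstack([f(im,x,y),f(i2,X,Y)]))
E
```

```text
clock: 18.3
tool_pos: [0.5865, 0.1517, 0.1238]
tool_rot: [87.4, 90.0, 22.8]
wrist_force: [1.1, 0.1, -0.5]
finger_gap: 0.0565
```

View pics/s8c.png

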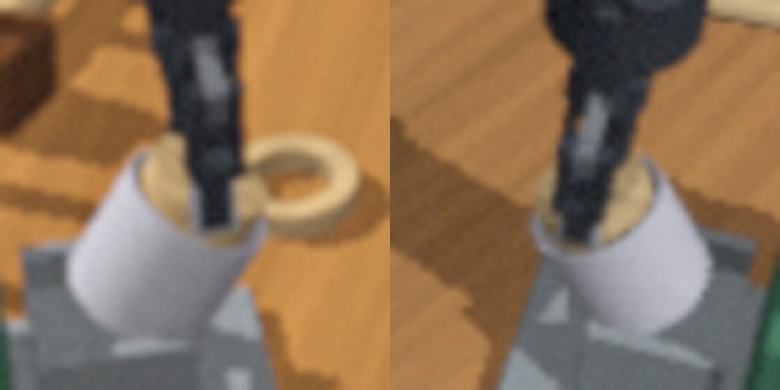

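```bash
python3 -m pendant '[[[40,0.002,0.001,-0.005,0],[40,0.002,0.001,-0.005,0]]]';python3 -m pendant '[[[85,0,0,0,0],[85,0,0,0,0],[85,0,0,0,0],[85,0,0,0.1,0],[85,0,0,0.18,0],[16,0,0,0.18,0],[16,-0.053,-0.025,0.18,0],[16,-0.053,-0.025,0.18,0]]]';python3 -m pendant '[[[16,0,0,0,0],[16,0,0,0,0],[16,0,0,-0.1,0],[16,0,0,-0.12,0],[16,0,0,-0.12,0]]]'
```

```text
clock: 18.6
tool_pos: [0.587, 0.1521, 0.1223]
tool_rot: [-174.6, 90.0, 120.8]
wrist_force: [0.9, -0.5, -1.3]
finger_gap: 0.0569
clock: 19.4
tool_pos: [0.5694, 0.1435, 0.1758]
tool_rot: [-78.6, 89.9, -143.2]
wrist_force: [0.5, -0.5, -0.3]
finger_gap: 0.0435
clock: 19.9
tool_pos: [0.5703, 0.1444, 0.1391]
tool_rot: [-102.0, 89.8, -166.6]
wrist_force: [0.2, 1.2, 1.1]
finger_gap: 0.0159
```

```bash
python3 -m pendant '[[[16,0.012,0.0055,-0.02,0],[16,0.024,0.011,-0.042,0],[16,0.035,0.0165,-0.062,0],[16,0.035,0.0165,-0.062,0]]]'; python3 -m pendant '[[[16,0.01,0.0045,-0.017,0],[16,0.02,0.009,-0.034,0],[16,0.02,0.009,-0.034,0]]]';python3 -m pendant '[[[16,0,0,-0.006,0],[16,0,0,-0.012,0],[16,0,0,-0.018,0],[16,0,0,-0.018,0]]]'
```

```text
clock: 20.3
tool_pos: [0.5824, 0.1501, 0.1216]
tool_rot: [101.0, 89.9, 36.4]
wrist_force: [-0.4, 0.0, 0.4]
finger_gap: 0.0159
clock: 20.6
tool_pos: [0.5873, 0.1521, 0.1105]
tool_rot: [-102.1, 89.9, -166.7]
wrist_force: [-0.7, -1.1, -0.3]
finger_gap: 0.0158
clock: 21.0
tool_pos: [0.5879, 0.1522, 0.1074]
tool_rot: [56.7, 89.9, -7.9]
wrist_force: [-3.8, -0.8, 7.6]
finger_gap: 0.0158
```

```bash
python3 -m pendant '[[[16,0,0,-0.01,0],[16,0,0,-0.01,0]]]';python3 -m pendant '[[[16,0,0,0.05,0],[16,-0.03,-0.015,0.15,0],[16,-0.03,-0.015,0.3,0],[85,-0.03,-0.015,0.35,0],[85,-0.2,-0.4,0.35,0],[85,-0.3,-0.8,0.35,0],[85,-0.38,-1,0.35,0],[85,-0.38,-1,0.35,0]]]';python3 -m pendant '[[[85,0,0,0,0],[85,0,0,0,0],[85,0,0,0,0]]]'
```

```text
clock: 21.2
tool_pos: [0.5881, 0.1523, 0.1067]
tool_rot: [46.5, 89.9, -18.1]
wrist_force: [-9.4, -4.6, 26.0]
finger_gap: 0.016
clock: 22.0
tool_pos: [0.5097, -0.0419, 0.2083]
tool_rot: [46.3, 90.0, -18.3]
wrist_force: [2.1, 0.2, 1.0]
finger_gap: 0.0845
clock: 22.3
tool_pos: [0.5111, -0.0389, 0.2084]
tool_rot: [111.3, 89.9, 46.8]
wrist_force: [0.1, 0.9, 0.0]
finger_gap: 0.0849
```

```bash
python3 -m pendant '[[[85,-0.19,-0.76,0,0],[85,-0.19,-0.76,0,0],[85,-0.19,-0.76,0,0],[85,-0.19,-0.76,0,0],[85,-0.19,-0.76,-0.1,0],[85,-0.19,-0.76,-0.25,0],[85,-0.19,-0.76,-0.4,0],[85,-0.19,-0.76,-0.45,0]]]';python3 -m pendant '[[[85,0,0,0,0],[85,0,0,0,0]]]';python3 w.py w9; python3 - <<'E'
from ring import *
p=np.load("pics/w9.npy");c=cam("wrist",dict(tool_pos=p[:3],tool_rot=p[3:]));q=proj(c,[.454,-.267,.015])[0];print(q);print(ring("w9",tuple(map(float,q)),.015))
E
```

```text
clock: 23.1
tool_pos: [0.4523, -0.2655, 0.069]
tool_rot: [-151.7, 89.6, 143.9]
wrist_force: [0.1, 0.3, -0.3]
finger_gap: 0.0852
clock: 23.3
tool_pos: [0.455, -0.2671, 0.0736]
tool_rot: [93.6, 90.0, 29.2]
wrist_force: [0.7, -1.4, 1.2]
finger_gap: 0.085
23.3 [ 0.455  -0.2671  0.0736] jaw -64.45 down [ 0.001  0.    -1.   ] [ 0.7 -1.4  1.2] 0.08499436552344376
[253.40800867 207.44660992]
(array([249.1, 206.7]), (206, 162, 85, 88), array([ 0.4531, -0.2638,  0.015 ]))
```

```bash
python3 -m pendant '[[[85,-0.006,0.01,-0.1,0],[85,-0.006,0.01,-0.17,0],[85,-0.006,0.01,-0.2,0],[85,-0.006,0.01,-0.2,0],[85,-0.006,0.01,-0.2,0]]]'; python3 -m pendant '[[[40,0,0,0,0],[40,0,0,0,0],[40,0,0,0,0],[40,0,0,0,0],[40,0,0,0,0],[40,0,0,0,0],[40,0,0,0,0],[40,0,0,0,0]]]'
```

```text
clock: 23.85
tool_pos: [0.4529, -0.2656, 0.0144]
tool_rot: [39.7, 89.9, -24.9]
wrist_force: [-0.2, 0.2, 0.3]
finger_gap: 0.0851
clock: 24.65
tool_pos: [0.4526, -0.2657, 0.015]
tool_rot: [31.3, 89.9, -33.3]
wrist_force: [-1.9, 1.1, 12.6]
finger_gap: 0.0578
```

```bash
python3 -m pendant '[[[40,0,0,0.1,0],[40,0,0,0.25,0],[40,0,0,0.4,0],[40,0,0,0.58,0],[40,0.1,0.3,0.58,0],[40,0.2,0.6,0.58,0],[40,0.3,0.9,0.58,0],[40,0.3,0.9,0.58,0]]]';python3 -m pendant '[[[40,0.18,0.52,0,0],[40,0.18,0.52,0,0],[40,0.18,0.52,0,0],[40,0.18,0.52,0,0],[40,0.18,0.52,0,0]]]'
```

```text
clock: 25.45
tool_pos: [0.5153, -0.074, 0.1876]
tool_rot: [45.7, 89.9, -18.9]
wrist_force: [1.3, -0.3, -0.6]
finger_gap: 0.0574
clock: 25.95
tool_pos: [0.5693, 0.0841, 0.187]
tool_rot: [130.2, 89.9, 66.0]
wrist_force: [-0.2, 0.2, 0.2]
finger_gap: 0.0574
```

```bash
python3 -m pendant '[[[40,0.078,0.237,0,0],[40,0.078,0.237,0,0],[40,0.078,0.237,0,0],[40,0.078,0.237,-0.06,0],[40,0.078,0.237,-0.08,0],[40,0.078,0.237,-0.1,0],[40,0.078,0.237,-0.12,0]]]';python3 -m pendant '[[[40,0,0,-0.01,0],[40,0,0,-0.02,0],[40,0,0,-0.02,0]]]'
```

```text
clock: 26.65
tool_pos: [0.5917, 0.1491, 0.1516]
tool_rot: [-58.4, 89.8, -123.1]
wrist_force: [-12.9, -7.0, 20.1]
finger_gap: 0.0573
clock: 26.95
tool_pos: [0.591, 0.1483, 0.146]
tool_rot: [-60.0, 89.7, -124.7]
wrist_force: [-10.1, -7.0, 15.6]
finger_gap: 0.0574
```

```bash
python3 -m pendant '[[[40,0,0,-0.01,0],[40,0,0,-0.018,0],[40,0,0,-0.018,0]]]';python3 -m pendant '[[[40,0,0,0.02,0],[40,0,0,0.02,0],[40,-0.046,-0.002,0.02,0],[40,-0.046,-0.002,0.02,0],[40,-0.046,-0.002,0,0],[40,-0.046,-0.002,-0.01,0],[40,-0.046,-0.002,-0.01,0]]]'
```

```text
clock: 27.25
tool_pos: [0.5908, 0.148, 0.1406]
tool_rot: [-60.9, 89.7, -125.7]
wrist_force: [-12.1, -7.0, 16.2]
finger_gap: 0.0574
clock: 27.95
tool_pos: [0.5786, 0.1508, 0.1353]
tool_rot: [-101.1, 89.9, -165.7]
wrist_force: [0.5, -0.1, -0.3]
finger_gap: 0.0574
```

```bash
python3 -m pendant '[[[40,-0.003,-0.01,-0.004,0],[40,-0.003,-0.01,-0.004,0],[40,0.003,-0.008,-0.012,0],[40,0.008,-0.005,-0.02,0],[40,0.008,-0.005,-0.024,0],[40,0.008,-0.005,-0.024,0]]]'; python3 - <<'E'
from h import *
im=r.grab_frame("side");s=r.sense()
x,y=proj(cam("side"),s["tool_pos"])[0].astype(int)
i2=r.grab_frame("scene");X,Y=proj(cam("scene"),s["tool_pos"])[0].astype(int)
f=lambda a,x,y:cv2.resize(a[max(y-35,0):y+35,x-35:x+35],(390,390),interpolation=cv2.INTER_CUBIC)
cv2.imwrite("pics/s10c.png",np.hstack([f(im,x,y),f(i2,X,Y)]))
E
```

```text
clock: 28.55
tool_pos: [0.5809, 0.1495, 0.1287]
tool_rot: [-105.5, 90.0, -170.1]
wrist_force: [-0.5, -0.5, -0.0]
finger_gap: 0.057
```

View pics/s10c.png

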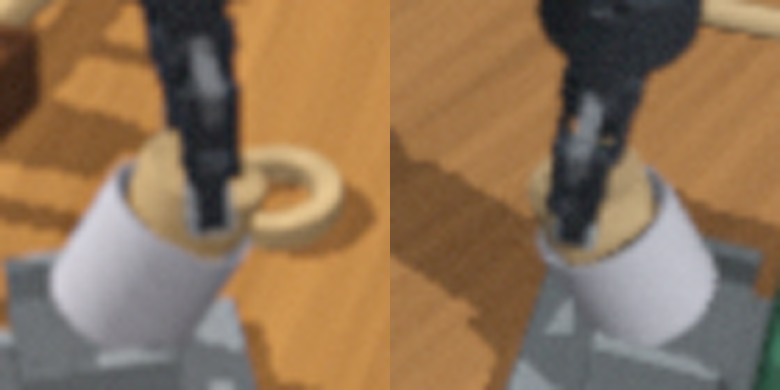

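```bash
python3 -m pendant '[[[40,0.003,0.0015,-0.006,0],[40,0.006,0.003,-0.011,0],[40,0.006,0.003,-0.011,0]]]';python3 -m pendant '[[[85,0,0,0,0],[85,0,0,0,0],[85,0,0,0,0],[85,0,0,0.1,0],[85,0,0,0.22,0],[16,0,0,0.22,0],[16,-0.063,-0.03,0.22,0],[16,-0.063,-0.03,0.22,0]]]';python3 -m pendant '[[[16,0,0,0,0],[16,0,0,0,0],[16,0,0,-0.1,0],[16,0,0,-0.13,0],[16,0,0,-0.13,0]]]'
```

```text
clock: 28.95
tool_pos: [0.5829, 0.1504, 0.1256]
tool_rot: [-105.3, 90.0, -169.9]
wrist_force: [0.4, -0.3, -0.7]
finger_gap: 0.0571
clock: 29.75
tool_pos: [0.5623, 0.1402, 0.1915]
tool_rot: [-69.3, 89.9, -133.9]
wrist_force: [-0.4, -0.3, -0.1]
finger_gap: 0.0434
clock: 30.25
tool_pos: [0.5629, 0.1411, 0.151]
tool_rot: [-102.2, 89.8, -166.8]
wrist_force: [0.8, -0.5, -0.6]
finger_gap: 0.0161
```

Push along the axis.

```bash
python3 -m pendant '[[[16,0.008,0.004,-0.014,0],[16,0.016,0.0075,-0.028,0],[16,0.022,0.01,-0.04,0],[16,0.022,0.01,-0.04,0]]]';python3 -m pendant '[[[16,0.005,0.0025,-0.008,0],[16,0.008,0.004,-0.014,0],[16,0.008,0.004,-0.018,0],[16,0.008,0.004,-0.022,0]]]'
```

```text
clock: 30.65
tool_pos: [0.5709, 0.1448, 0.1408]
tool_rot: [108.2, 90.0, 43.6]
wrist_force: [-0.4, 0.5, 1.2]
finger_gap: 0.0162
clock: 31.05
tool_pos: [0.5731, 0.1455, 0.1343]
tool_rot: [68.2, 90.0, 3.6]
wrist_force: [0.3, 0.1, -0.3]
finger_gap: 0.016
```

```bash
python3 -m pendant '[[[16,0,0,-0.006,0],[16,0,0,-0.012,0],[16,0,0,-0.018,0],[16,0,0,-0.018,0]]]';python3 -m pendant '[[[16,0,0,-0.008,0],[16,0,0,-0.008,0]]]'
```

```text
clock: 31.45
tool_pos: [0.5735, 0.1458, 0.1321]
tool_rot: [51.3, 89.9, -13.3]
wrist_force: [-9.9, -3.6, 27.0]
finger_gap: 0.0159
clock: 31.65
tool_pos: [0.5737, 0.1458, 0.1316]
tool_rot: [45.6, 89.8, -19.0]
wrist_force: [-14.7, -6.3, 41.8]
finger_gap: 0.0161
```

```bash
python3 -m pendant '[[[16,0,0,0.06,0],[16,0,0,0.2,0],[16,0,0,0.36,0],[16,-0.1,-0.1,0.4,0],[16,-0.23,-0.19,0.4,0],[16,-0.23,-0.19,0.4,0],[16,-0.23,-0.19,0.4,0]]]';python3 -m pendant '[[[16,0,0,0,0],[16,0,0,0,0]]]'; python3 w.py w11; python3 - <<'E'
from h import *
p=np.load("pics/w11.npy");c=cam("wrist",dict(tool_pos=p[:3],tool_rot=p[3:]));im=cv2.imread("pics/w11.png")
e=np.array([.906,.423,0]);n=-.53*e+[0,0,.848];q=.848*e+[0,0,.53];y=np.array([-.423,.906,0]);m=np.array([.590,.154,.122])
t=np.linspace(0,2*np.pi,60);big=cv2.resize(im[:130,150:340],None,fx=4,fy=4,interpolation=cv2.INTER_CUBIC)
raw=big.copy()
print("top centre px",proj(c,m+.014*n))
for R,s in((.03,.014),(.013,.014),(.037,0)):
    k=((proj(c,m+s*n+R*(np.cos(t)[:,None]*q+np.sin(t)[:,None]*y))-[150,0])*4).astype(int)
    for a in k: cv2.circle(big,tuple(map(int,a)),1,(0,0,255),-1)
S=r.grab_frame("side");C=r.grab_frame("scene")
f=lambda a,n:(lambda x,y:cv2.resize(a[y-40:y+40,x-40:x+40],(380,380)[:2],interpolation=cv2.INTER_CUBIC))(*proj(cam(n),m)[0].astype(int))
top=cv2.resize(np.hstack([raw,big]),(800,274)); bot=np.hstack([f(S,"side"),f(C,"scene")])[:320]
cv2.imwrite("pics/f.png",np.vstack([top,cv2.copyMakeBorder(bot,0,0,20,20,cv2.BORDER_CONSTANT)]))
E
```

```text
clock: 32.35
tool_pos: [0.5034, 0.0877, 0.2464]
tool_rot: [4.2, 90.0, -60.5]
wrist_force: [1.2, -0.0, 0.8]
finger_gap: 0.0162
clock: 32.55
tool_pos: [0.5048, 0.0895, 0.2462]
tool_rot: [136.7, 90.0, 72.2]
wrist_force: [-0.6, 0.1, 0.2]
finger_gap: 0.0159
32.55 [0.5048 0.0895 0.2462] jaw -64.53 down [ 0.     0.001 -1.   ] [-0.6  0.1  0.2] 0.015922561317977996
top centre px [[228.0390977   72.16726537]]
```

View pics/f.png

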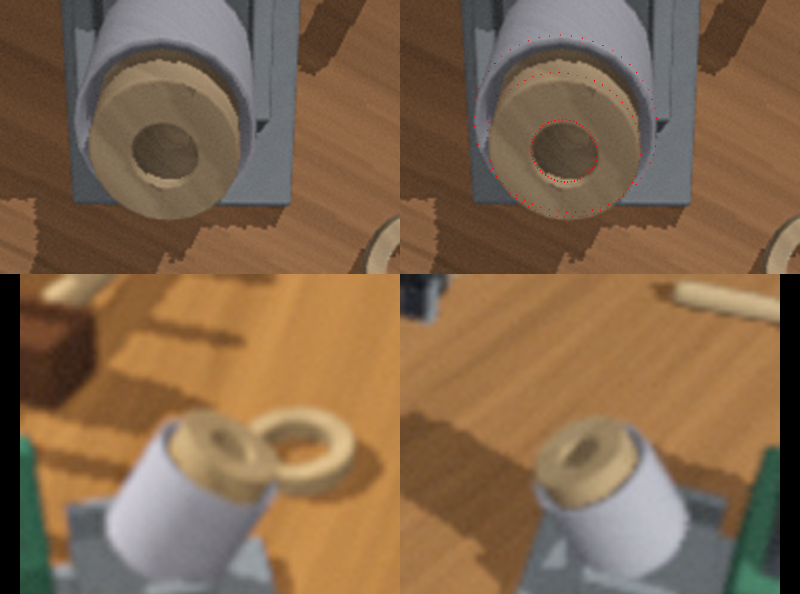

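```bash
python3 -m pendant '[[[16,0.177,0.165,0,0],[16,0.177,0.165,-0.1,0],[16,0.177,0.165,-0.25,0],[16,0.177,0.165,-0.35,0],[16,0.177,0.165,-0.387,0],[16,0.177,0.165,-0.387,0],[16,0.177,0.165,-0.387,0]]]';python3 -m pendant '[[[16,0,0,-0.01,0],[16,0,0,-0.02,0],[16,0,0,-0.025,0],[16,0,0,-0.025,0]]]';python3 -m pendant '[[[16,0,0,-0.006,0],[16,0,0,-0.012,0],[16,0,0,-0.012,0]]]'
```

```text
clock: 33.4
tool_pos: [0.5581, 0.1385, 0.1316]
tool_rot: [85.4, 89.9, 20.8]
wrist_force: [0.9, 1.0, 0.5]
finger_gap: 0.016
clock: 33.8
tool_pos: [0.557, 0.138, 0.1229]
tool_rot: [55.9, 90.0, -8.7]
wrist_force: [0.5, 0.8, 0.1]
finger_gap: 0.0155
clock: 34.1
tool_pos: [0.5572, 0.138, 0.1217]
tool_rot: [20.2, 89.9, -44.4]
wrist_force: [-8.0, -3.1, 20.6]
finger_gap: 0.016
```

```bash
python3 -m pendant '[[[16,0,0,-0.012,0],[16,0,0,-0.012,0]]]';python3 -m pendant '[[[16,0,0,0.06,0],[16,0,0,0.12,0],[16,0.1,0.046,0.12,0],[16,0.1,0.046,0.12,0],[16,0.1,0.046,0.105,0],[16,0.1,0.046,0.09,0],[16,0.1,0.046,0.09,0]]]';python3 -m pendant '[[[16,0,0,-0.008,0],[16,0,0,-0.016,0],[16,0,0,-0.016,0]]]'
```

```text
clock: 34.3
tool_pos: [0.5572, 0.138, 0.1211]
tool_rot: [9.3, 89.9, -55.3]
wrist_force: [-18.1, -6.9, 47.0]
finger_gap: 0.0158
clock: 35.0
tool_pos: [0.5862, 0.1515, 0.1424]
tool_rot: [-80.5, 89.9, -145.1]
wrist_force: [-0.4, -0.4, 3.7]
finger_gap: 0.0161
clock: 35.3
tool_pos: [0.5866, 0.1516, 0.1417]
tool_rot: [7.7, 89.9, -56.9]
wrist_force: [-12.8, -4.5, 33.8]
finger_gap: 0.0161
```

```bash
python3 -m pendant '[[[16,0,0,0.05,0],[16,0,0,0.2,0],[16,0,0,0.4,0],[16,-0.15,-0.15,0.4,0],[16,-0.27,-0.21,0.36,0],[16,-0.27,-0.21,0.36,0],[16,-0.27,-0.21,0.36,0],[16,-0.27,-0.21,0.36,0]]]'; python3 w.py w12; python3 - <<'E'
from h import *
a=cv2.imread("pics/w11.png");b=cv2.imread("pics/w12.png")
from ring import ring
print([ring(w,(230.,72.),.13)[:2] for w in("w11","w12")], np.load("pics/w11.npy")[:3],np.load("pics/w12.npy")[:3])
s0=cv2.imread("pics/scene0.png");s1=r.grab_frame("scene")
d=(cv2.absdiff(s0,s1).max(2)>50).astype(np.uint8);n,_,st,_=cv2.connectedComponentsWithStats(d);print([x.tolist() for x in st[1:] if x[4]>40])
print(r.hand_in())
E
```

```text
clock: 36.1
tool_pos: [0.5066, 0.0894, 0.2459]
tool_rot: [94.6, 89.9, 30.0]
wrist_force: [0.8, 0.7, -0.4]
finger_gap: 0.0158
36.1 [0.5066 0.0894 0.2459] jaw -64.57 down [ 0.001  0.    -1.   ] [ 0.8  0.7 -0.4] 0.015779672352120525
[(array([228.1,  66. ]), (192, 28, 72, 76)), (array([226.7,  68.2]), (190, 31, 72, 75))] [0.50476698 0.08948648 0.24623913] [0.50662626 0.08935197 0.24591403]
[[33, 0, 64, 25, 987], [89, 0, 20, 6, 59], [101, 0, 28, 14, 175], [252, 5, 49, 137, 3346], [117, 13, 24, 50, 423], [77, 25, 27, 20, 289], [2, 34, 17, 10, 97], [77, 43, 30, 32, 200], [140, 50, 22, 28, 392], [53, 52, 52, 35, 773], [21, 69, 21, 17, 176], [47, 73, 35, 26, 416], [108, 74, 18, 16, 69], [0, 76, 18, 45, 379], [143, 77, 11, 8, 58], [0, 152, 7, 16, 62], [298, 164, 16, 15, 89], [306, 165, 14, 15, 102], [219, 210, 14, 14, 70], [160, 245, 17, 15, 88], [230, 258, 14, 17, 49], [237, 263, 18, 7, 57]]
the job is handed in; nothing more can be done
None
```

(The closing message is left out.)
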